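# Take the tipped thinner bottle off the turntable

### The arm

A 6-joint arm with a two-finger parallel gripper is mounted at the origin on a cart in front of the work surface, level with it; the furniture and walls round the work are solid. World frame = base frame: x ahead of the robot, y to its left, z up, the work surface at z = 0. Lengths are in m, angles in rad, forces in N, time in s.
With the tool pointing down it reaches from about 0.25 to 0.725 m from the base axis. Payload 9.7 kg.
Tool frame: the origin (TCP) lies on the mounting face of the last link; the fingertips stand 173 mm ahead of it and the grasp point (between the pads) lies 155 mm ahead of it; z points along the fingers, y is the line along which they close (so a half turn about z gives the same grasp; the last joint's range is limited). The gripper opens to 85 mm and grips with 20 to 120 N. Pads are 22 mm wide; open, the fingers measure 114 mm over their backs; the gripper's body (76 mm by 85 mm) begins 54 mm behind the grasp point. The pads swing forward as they close: fully open they stand 13 mm farther back than shut.
Start: joints at [1.227, 0.087, 0.176, 1.66, 0, 1.571], TCP at [0.185, 0.518, 0.405] pointing down, gripper open.
Joint ranges: [-3.13, 3.13], [-0.85, 1.81], [-1.15, 1.24], [-2.2, 2.28], [-1.44, 1.52], [-3.14, 3.14]. Speed limits (rad/s): [2.22, 2.22, 2.57, 3.14, 3.14, 3.14].

### API

Orientations are given as a 3x3 rotation matrix whose columns are the frame's x, y, z axes.
In Python, from bench import ctrl, snapshot, calibration, workorder, nets gives the robot as it stands. The module is installed in compiled form; this text tells all that it offers.
- The arm moves only by the tool play_rows, never from a script. Its argument "targets" is a list of rows, each a list of 7 numbers: the shift along the tool's x, y, z in units of 0.2 m (1.0 is 0.2 m), then the turn, a rotation vector about the tool's x, y, z in units of 90 degrees (1.0 is 90 degrees), then the opening, from 0 (shut) to 1 (fully open). In form: [[dx, dy, dz, wx, wy, wz, gripper], ...]. A call has exactly 5 rows; each row is the pose to reach, as a shift and turn from the pose commanded when the call began, along the tool's axes at that moment; what a row does not reach only later rows make up. A row lasts 1/8 s, in which the tool goes at most 62.5 mm and 10.7 degrees, less where a joint would pass 70% of its speed; a pose out of reach is approached as far as the arm can. A call with a number of a shift or a turn outside -1 to 1 is refused whole. A call with a gripper value outside its range is refused whole. The fingers move at their own pace and stop on an object; "force" is the grip in N (left out, the last holds). Time passes only in rows, so rows that repeat a pose let the fingers close, or fill a call up. It gives the time, the measured TCP pose, the force, the opening and the grip force at its end, in the units of the state.
- ctrl.state(): the state, without advancing time (a new reading comes with each control period).
- snapshot(name): name is "side" or "top"; returns the picture (480x640x3 uint8, blue, green, red); there is no depth.
- calibration(name): a dict with "K" (3x3 intrinsics, pixels), "rvec" (rotation vector, rad) and "tvec" (3), from world to camera coordinates, as OpenCV has them. Camera axes: x right, y down, z forward; pixel columns grow to the right and rows downward; lengths in m; the calibration is good to about 2 mm. A picture is of the moment at which its call begins. calibration takes no time and is no camera call.
- workorder.hand_in(): hands the job in; it is judged then, once.
Trained networks look in the newest picture that a camera, given by its name, has taken for a name from the list of things; names that differ only in an ending like _2 or _b are one class to them, and where a whole thing is asked for, a point or a joint stands for the part that bears it (a point fixed in the world has none). Each returns a list of dicts, best first, with "score" (0 to 1); they miss things now and then, are a little off and sometimes report something else, mostly with a low value. They report only what shows in the picture. A call takes as long as a camera call.
- nets.boxes_of(camera, label): "at" ([x, y, z] in m, in the coordinates of the camera as it stood for that picture, good to about 4 mm: the middle of the surface that is visible of it).
The state is a dict: "time_s": time; "joint_positions": joint angles; "dq": joint speeds; "effort": joint torques, N m; "tcp_pos": TCP position; "eef_rot": TCP orientation; "force": force on the tool from outside, world axes, zero at the start; "moment": the same for the moment, N m; "grip_width": finger opening in m; "grip_force": force on a finger pad.
Only numpy, scipy, OpenCV 4.12 (cv2) and the standard library are available. Lean on these libraries where they do the work, as an engineer would, in place of code of your own. Each camera call takes 0.05 s, during which the arm holds its last target. There are 200 camera calls.

### The job

The blue thinner bottle on the bench turntable has tipped over and is leaning on the two small tins in front of it. Lift it off the turntable, which spins freely, and set it down upright on the floor of the black drip tray, beside the white flask; put it down, do not drop it in. The two tins and the yellow can must stay standing on the turntable, and the flask must stay standing in the tray.

Things in the scene. Friction and masses are not known exactly. Their poses are not given: they have to be found in the camera images.
- thinner_bottle: Blue bottle, 0.13 to 0.25 kg: 50 mm thick (x), 72 wide (y), 173 tall. Origin: centre of its underside; z to the cap. Body to z = 152 mm (waist 48 thick, z 81 to 118), then a round cap 30 mm across centred at y = -8 mm. At the start it leans some 38 deg towards its own +y, roughly to the robot: foot edge on the mat, narrow +y side on both small tins' rims, its thin direction level.
- front_tin_a: Small grey paint tin, loose, 72 mm across, 71 mm tall, standing on the turntable; the bottle leans on it and on front_tin_b, which stands right beside it. Origin: centre of its underside.
- front_tin_b: Small grey paint tin like front_tin_a, beside it. Origin: centre of its underside.
- yellow_can: Yellow aerosol can, loose, 66 mm across, 190 mm tall, standing on the turntable behind the bottle's foot. Origin: centre of its underside.
- platter: Pan of the turntable: grey steel with a black rubber mat, 280 mm across, turning freely on an upright bearing (any angle, no stops, hardly any friction) on a fixed dark foot 160 mm across. Origin: on the axis at the pan's underside, 30 mm above the counter; z up. The mat's top is 14 mm above the origin, the rim's top 22 mm above it.
- drip_tray: Black plastic drip tray, fixed on the counter: 190 mm (its x) by 140 mm (its y), 30 mm tall, walls and floor 4 mm thick (a rolled rim adds 3 mm outside). Origin: centre of its underside.
- tray_floor (a point): Centre of the upper face of the drip tray's floor, 4 mm above the counter; axes as the tray's. The flat floor reaches 91 mm to either side in x and 66 mm in y.
- white_flask: White plastic flask with a red label stripe and a screw cap, loose, 66 mm across, 149 mm tall, standing in the +x half of the drip tray. Origin: centre of its underside.

How it is judged:
By the outcome, as a careful person would: the job done as asked, in the order asked, and still so for the second after the job is handed in, with the robot touching nothing.
It also fails if it takes over 45 s, if anything falls off the work surface, if the arm or the gripper's body presses on something with over 40 N, if the wrist force passes 120 N, or if a joint passes its speed limit or range.

## Working session

There is one attempt and no reset: what is moved stays moved. The work goes in short steps, Python scripts to look and compute and a tool call to move; the robot and the scene stay as the last step left them, time stands still between calls to the robot, and variables do not carry over. Pictures are saved under pics/ and viewed, at most 10 in all, crops included, and the job is handed in when it is done.

Besides the shell and the picture viewer there is one more tool, called after "Emit:" by a JSON object that holds its "name" and its "arguments", one argument or row to a line. play_rows: Moves the arm, as the interface text tells. Shifts and turns lie within -1 to 1; 1 stands for 0.2 m of shift or 90 degrees of turn. Its arguments: {"type":"object","properties":{"targets":{"type":"array"},"force":{"type":"number"}},"required":["targets"]}

```bash
mkdir -p pics; cat > h.py <<'E'
import numpy as np, cv2
from bench import ctrl, snapshot, calibration, workorder, nets
def cam(n):
    c=calibration(n); R=cv2.Rodrigues(np.array(c["rvec"],float))[0]; return np.array(c["K"]),R,np.array(c["tvec"],float).ravel()
def toworld(n,p):
    K,R,t=cam(n); return R.T@(np.array(p)-t)
def proj(n,P):
    K,R,t=cam(n); return cv2.projectPoints(np.atleast_2d(np.array(P,float)),cv2.Rodrigues(R)[0],t,K,None)[0].reshape(-1,2)
def ray(n,uv,z):
    K,R,t=cam(n); d=R.T@np.linalg.inv(K)@np.array([uv[0],uv[1],1.]); c=-R.T@t; return c+d*(z-c[2])/d[2]
E
python3 - <<'E'
from h import *
np.set_printoptions(precision=3,suppress=True)
for n in("side","top"):
    cv2.imwrite(f"pics/{n}0.png",snapshot(n))
    K,R,t=cam(n); print(n,"cam at",-R.T@t,"fwd",R[2],K[0,0])
    for l in("thinner_bottle","front_tin_a","yellow_can","platter","drip_tray","white_flask"):
        for d in nets.boxes_of(n,l): print(l,round(d["score"],2),toworld(n,d["at"]),proj(n,toworld(n,d["at"])).round())
s=ctrl.state();print(s["time_s"],s["tcp_pos"],s["eef_rot"])
E
```

```text
side cam at [ 0.037 -0.367  0.84 ] fwd [ 0.592  0.244 -0.768] 537.13610372008
thinner_bottle 0.94 [ 0.538 -0.279  0.182] [[384. 268.]]
front_tin_a 0.94 [ 0.504 -0.255  0.106] [[358. 307.]]
front_tin_a 0.77 [ 0.525 -0.32   0.106] [[401. 311.]]
yellow_can 0.7 [ 0.68  -0.242  0.174] [[389. 203.]]
platter 0.69 [ 0.618 -0.207  0.048] [[353. 267.]]
platter 0.65 [0.711 0.014 0.094] [[266. 183.]]
platter 0.57 [ 0.663 -0.002  0.004] [[265. 232.]]
drip_tray 0.71 [ 0.659 -0.004  0.001] [[265. 234.]]
white_flask 0.6 [0.71  0.013 0.091] [[267. 184.]]
top cam at [ 0.431 -0.116  1.152] fwd [ 0.166  0.001 -0.986] 567.0215724995725
thinner_bottle 0.86 [ 0.573 -0.267  0.166] [[406. 261.]]
front_tin_a 0.94 [ 0.517 -0.246  0.107] [[391. 296.]]
front_tin_a 0.62 [ 0.544 -0.337  0.105] [[440. 282.]]
yellow_can 0.57 [ 0.695 -0.233  0.223] [[390. 185.]]
platter 0.64 [ 0.624 -0.218  0.047] [[372. 245.]]
drip_tray 0.75 [ 0.669 -0.008  0.005] [[268. 227.]]
white_flask 0.81 [0.714 0.02  0.112] [[248. 192.]]
0.7 [0.185 0.518 0.405] [[-0.941  0.337  0.   ]
 [ 0.337  0.941  0.   ]
 [ 0.     0.    -1.   ]]
```

View pics/side0.png

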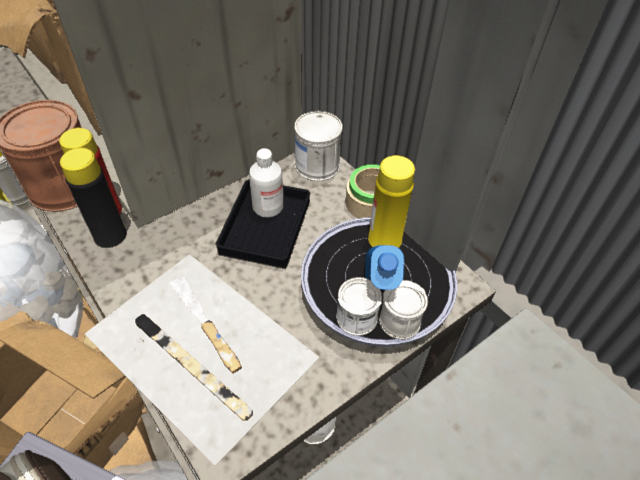

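View pics/top0.png

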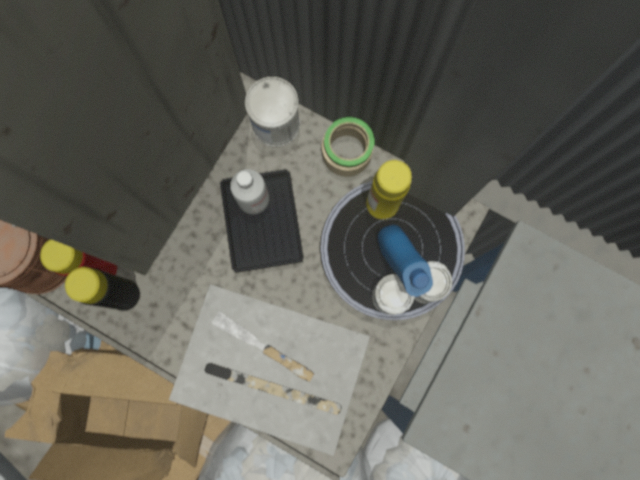

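The side view shows the blue bottle with its cap near (386,262), leaning over two grey tins at (358,305) and (404,308). The yellow can is behind it at (392,200), and the tray with the flask is at (265,225). In the top view the bottle runs from its foot at about (392,232) to its cap at (418,278), and the free half of the tray is the lower one, around (268,240). Next I'll fit the bottle pose to the blue masks.

```bash
cat > fit.py <<'E'
from h import *
from scipy.optimize import minimize, differential_evolution
np.set_printoptions(precision=4,suppress=True)
def box(a,b,z0,z1,r=.008):
    P=[]
    for sx in(-1,1):
        for sy in(-1,1):
            for q in np.linspace(0,np.pi/2,4):
                for z in(z0,z1): P.append([sx*(a-r+r*np.cos(q)),sy*(b-r+r*np.sin(q)),z])
    return np.array(P)
an=np.linspace(0,2*np.pi,20)
cap=np.array([[.015*np.cos(q),-.008+.015*np.sin(q),z] for q in an for z in(.145,.173)])
parts=[box(.025,.036,0,.152),cap]
def pose(p): # foot +y edge centre x,y ; lean azimuth ; tilt ; 
    x,y,az,th=p; h=np.array([np.cos(az),np.sin(az),0]); u=np.array([0,0,1.])
    Z=np.sin(th)*h+np.cos(th)*u; Y=np.cos(th)*h-np.sin(th)*u; X=np.cross(Y,Z)
    R=np.stack([X,Y,Z],1); return R,np.array([x,y,.044])-R@[0,.036,0]
masks={}
def grab(n,im,mins=90):
    hsv=cv2.cvtColor(im,cv2.COLOR_BGR2HSV); m=((hsv[...,0]>98)&(hsv[...,0]<118)&(hsv[...,1]>mins)).astype(np.uint8)
    nn,l,s,c=cv2.connectedComponentsWithStats(m); k=1+np.argmax(s[1:,4]); return (l==k).astype(np.uint8),s[k]
def render(n,R,o):
    m=np.zeros((480,640),np.uint8)
    for P in parts: cv2.fillConvexPoly(m,cv2.convexHull((proj(n,P@R.T+o)*16).round().astype(np.int32)),1,shift=4)
    return m
E
python3 - <<'E'
from fit import *
M={}
for n in("side","top"): M[n],s=grab(n,cv2.imread(f"pics/{n}0.png")); print(n,s)
def cost(p):
    R,o=pose(p);c=0
    for n in M:
        r=render(n,R,o); c+=1-(r&M[n]).sum()/(r|M[n]).sum()
    return c
r=differential_evolution(cost,[(.53,.68),(-.3,-.16),(-3.14,-1.6),(.45,.85)],seed=1,maxiter=60,popsize=12)
print(r.x,np.degrees(r.x[2:]),r.fun); R,o=pose(r.x); print(R,o)
np.savez("bottle.npz",R=R,o=o)
out=[]
for n,(a,b) in {"side":(340,200),"top":(330,140)}.items():
    im=cv2.imread(f"pics/{n}0.png")
    cs,_=cv2.findContours(render(n,R,o),0,2); cv2.drawContours(im,cs,-1,(0,0,255),1)
    cs,_=cv2.findContours(M[n],0,2); cv2.drawContours(im,cs,-1,(0,255,0),1)
    out.append(cv2.resize(im[b:b+200,a:a+130],None,fx=2.9,fy=2.9,interpolation=0))
im=cv2.imread("pics/top0.png"); out.append(cv2.resize(im[140:340,205:335],None,fx=2.9,fy=2.9))
im=np.hstack(out)[:600]; im=cv2.resize(im,(800,int(im.shape[0]*800/im.shape[1])));cv2.imwrite("pics/fit.png",im)
for uv,z in[((222,180),.03),((290,170),.03),((302,262),.03),((233,270),.03),((245,178),.153)]: print(uv,ray("top",uv,z))
E
```

```text
side [ 365  246   40   45 1490]
top [ 378  225   54   71 2073]Traceback (most recent call last):
  File "<stdin>", line 9, in <module>
    return fun(*args, **kwargs)
    ret = solver.solve()
    next(self)
    ~~~~^^^^^^
    energy = self.func(parameters)
    return self.f(x, *self.args)
           ~~~~~~^^^^^^^^^^^^^^^
  File "<stdin>", line 7, in cost
  File "fit.py", line 24, in render
    for P in parts: cv2.fillConvexPoly(m,cv2.convexHull((proj(n,P@R.T+o)*16).round().astype(np.int32)),1,shift=4)
                                                         ~~~~^^^^^^^^^^^
  File "h.py", line 8, in proj
    K,R,t=cam(n); return cv2.projectPoints(np.atleast_2d(np.array(P,float)),cv2.Rodrigues(R)[0],t,K,None)[0].reshape(-1,2)
          ~~~^^^
  File "h.py", line 4, in cam
    c=calibration(n); R=cv2.Rodrigues(np.array(c["rvec"],float))[0]; return np.array(c["K"]),R,np.array(c["tvec"],float).ravel()
ValueError: time passes only in moves, steps and waits
```

Too many calibration calls, so I'll cache them.

```bash
sed -i 's/^def cam/from functools import lru_cache\n@lru_cache\ndef cam/' h.py
cat > run1.py <<'E'
from fit import *
M={}
for n in("side","top"): M[n],s=grab(n,cv2.imread(f"pics/{n}0.png"))
def cost(p):
    R,o=pose(p);c=0
    for n in M:
        r=render(n,R,o); c+=1-(r&M[n]).sum()/(r|M[n]).sum()
    return c
r=differential_evolution(cost,[(.53,.68),(-.3,-.16),(-3.14,-1.6),(.45,.85)],seed=1,maxiter=60,popsize=12)
print(r.x,np.degrees(r.x[2:]),r.fun); R,o=pose(r.x); print(R,o)
np.savez("bottle.npz",R=R,o=o)
out=[]
for n,(a,b) in {"side":(340,200),"top":(330,140)}.items():
    im=cv2.imread(f"pics/{n}0.png")
    cs,_=cv2.findContours(render(n,R,o),0,2); cv2.drawContours(im,cs,-1,(0,0,255),1)
    cs,_=cv2.findContours(M[n],0,2); cv2.drawContours(im,cs,-1,(0,255,0),1)
    out.append(cv2.resize(im[b:b+200,a:a+130],None,fx=2.9,fy=2.9,interpolation=0))
im=cv2.imread("pics/top0.png"); out.append(cv2.resize(im[140:340,205:335],None,fx=2.9,fy=2.9))
im=np.hstack(out)[:600]; im=cv2.resize(im,(800,int(im.shape[0]*800/im.shape[1])));cv2.imwrite("pics/fit.png",im)
for uv,z in[((222,180),.03),((290,170),.03),((302,262),.03),((233,270),.03),((245,178),.153)]: print(uv,ray("top",uv,z))
E
python3 run1.py
```

```text
[ 0.5986 -0.2631 -2.8388  0.6373] [-162.6514   36.5154] 0.397416509136736
[[-0.2982 -0.7671 -0.568 ]
 [ 0.9545 -0.2397 -0.1774]
 [ 0.     -0.595   0.8037]] [ 0.6262 -0.2545  0.0654]
(222, 180) [0.7615 0.0852 0.03  ]
(290, 170) [ 0.7825 -0.054   0.03  ]
(302, 262) [ 0.5916 -0.0793  0.03  ]
(233, 270) [0.5758 0.0582 0.03  ]
(245, 178) [0.729  0.0213 0.153 ]
```

View pics/fit.png

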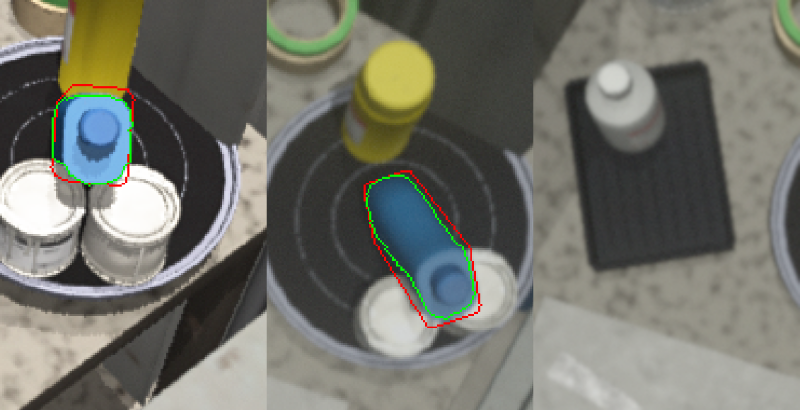

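The fit agrees with the picture, but the mask misses the bottle's dark edges. I'll refine it with a looser mask and check it against the triangulated cap, seen at about (388,260) in the side view and (419,277) in the top view.

```bash
cat > run2.py <<'E'
from fit import *
M={}
for n in("side","top"):
    im=cv2.imread(f"pics/{n}0.png").astype(int); b,g,r=im[...,0],im[...,1],im[...,2]
    m=((b-r>0.3*b+8)&(b-g>0.08*b)).astype(np.uint8)
    nn,l,s,c=cv2.connectedComponentsWithStats(m); k0=grab(n,im.astype(np.uint8))[0]; k=np.bincount(l[k0>0]).argmax(); M[n]=(l==k).astype(np.uint8); print(n,s[k])
from functools import partial
def cost(p):
    parts[0]=np.vstack([box(.025,.036,0,.14,p[4]),box(.025-.008,.036-.008,.14,.152,max(p[4]-.008,.002))])
    R,o=pose(p[:4]);c=0
    for n in M:
        r=render(n,R,o); c+=1-(r&M[n]).sum()/(r|M[n]).sum()
    return c
r=differential_evolution(cost,[(.53,.68),(-.3,-.16),(-3.14,-1.6),(.5,.8),(.005,.024)],seed=1,maxiter=60,popsize=10)
cost(r.x);print(r.x,np.degrees(r.x[2:4]),r.fun); R,o=pose(r.x[:4]); print(R,o)
np.savez("bottle.npz",R=R,o=o)
def pm(n): K,R_,t=cam(n); return K@np.c_[R_,t]
X=cv2.triangulatePoints(pm("side"),pm("top"),np.array([[388.],[260]]),np.array([[419.],[277.5]])).ravel();print("cap tri",X[:3]/X[3],"model",o+R@[0,-.008,.173])
out=[]
for n,(a,b) in {"side":(340,200),"top":(330,140)}.items():
    im=cv2.imread(f"pics/{n}0.png")
    cs,_=cv2.findContours(render(n,R,o),0,2); cv2.drawContours(im,cs,-1,(0,0,255),1)
    cs,_=cv2.findContours(M[n],0,2); cv2.drawContours(im,cs,-1,(0,255,0),1)
    out.append(cv2.resize(im[b:b+200,a:a+130],None,fx=3,fy=3,interpolation=0))
cv2.imwrite("pics/fit2.png",np.hstack(out))
E
python3 run2.py
```

```text
side [ 365  246   40   44 1482]
top [ 378  225   54   71 1990]
[ 0.6    -0.2627 -2.8058  0.6619  0.024 ] [-160.76     37.9232] 0.15385820534260441
[[-0.3295 -0.7448 -0.5803]
 [ 0.9441 -0.2599 -0.2025]
 [ 0.     -0.6146  0.7888]] [ 0.6268 -0.2533  0.0661]
cap tri [ 0.5405 -0.282   0.2003] model [ 0.5324 -0.2863  0.2075]
```

View pics/fit2.png

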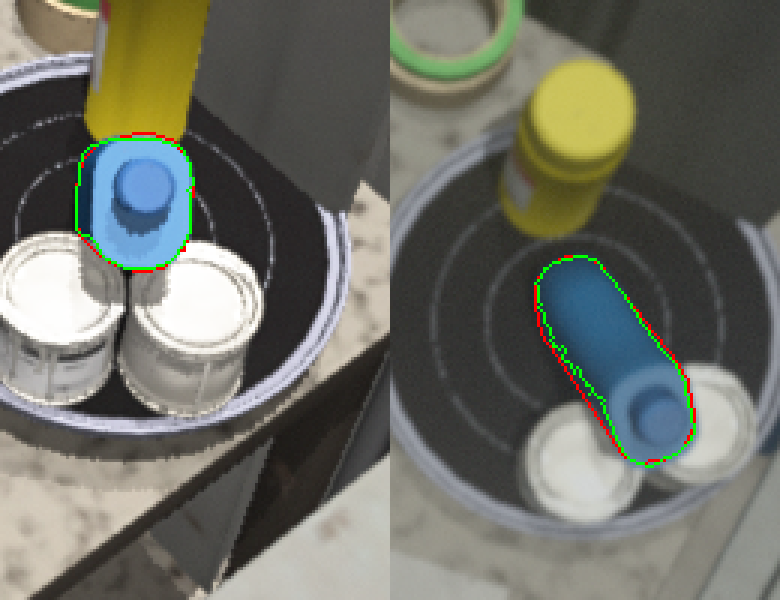

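The refined outlines match in both views: lean azimuth −161°, tilt 38°. Next I'll locate the wall edge and the right-hand cabinet, and work out the move numbers to pregrasp.

```bash
cat >> h.py <<'E'
from scipy.spatial.transform import Rotation as Ro
def tri(a,b):
    P=[K@np.c_[R,t] for K,R,t in(cam("side"),cam("top"))]
    X=cv2.triangulatePoints(P[0],P[1],np.array(a,float).reshape(2,1),np.array(b,float).reshape(2,1)).ravel(); return X[:3]/X[3]
def rel(p1,R1,p0=None,R0=None):
    if p0 is None: s=ctrl.state(); p0,R0=np.array(s["tcp_pos"]),np.array(s["eef_rot"])
    return np.r_[R0.T@(np.array(p1)-p0)/.2, Ro.from_matrix(R0.T@R1).as_rotvec()/(np.pi/2)].round(3)
def bottleR():
    b=np.load("bottle.npz"); return b["R"],b["o"]
def tool(Xb,Zb): return np.stack([np.cross(Xb,-Zb),Xb,-Zb],1)
E
python3 - <<'E'
from h import *
np.set_printoptions(precision=3,suppress=True)
print("cabinet",tri((520,315),(515,222)), ray("top",(408,430),.0), ray("top",(408,430),.3))
print("wall end",tri((137,222),(148,273)),ray("top",(148,273),0),ray("side",(137,222),0))
print("panel right of can",ray("side",(458,270),0),ray("top",(497,180),0))
R,o=bottleR(); T=tool(R[:,0],R[:,2]); print(T)
for zb in(.281,.381): print(zb,o+R[:,2]*zb)
s=ctrl.state();p0,R0=np.array(s["tcp_pos"]),np.array(s["eef_rot"])
w=np.array([.37,.12,.42]); Tm=Ro.from_rotvec(Ro.from_matrix(T@R0.T).as_rotvec()*.5).as_matrix()@R0
print("full",rel(o+R[:,2]*.381,T)); print("way",rel(w,Tm)); print("2nd",rel(o+R[:,2]*.381,T,w,Tm))
E
```

```text
cabinet [ 0.679 -0.52  -0.006] [ 0.264 -0.287  0.   ] [ 0.308 -0.242  0.3  ]
wall end [0.568 0.232 0.027] [0.574 0.237 0.   ] [0.583 0.256 0.   ]
panel right of can [ 0.729 -0.388 -0.   ] [ 0.769 -0.487  0.   ]
[[-0.745 -0.33   0.58 ]
 [-0.26   0.944  0.203]
 [-0.615  0.    -0.789]]
0.281 [ 0.464 -0.31   0.288]
0.381 [ 0.406 -0.33   0.367]
full [-2.467 -3.622  0.19  -0.143 -0.405 -0.417]
way [-1.539 -1.562 -0.077 -0.072 -0.202 -0.208]
2nd [-0.133 -2.263  0.191 -0.072 -0.202 -0.208]
```

Emit:
{"name": "play_rows", "arguments": {
  "targets": [
    [-0.2,-0.2,0,0,-0.03,-0.03,1],
    [-0.4,-0.4,0,-0.02,-0.06,-0.06,1],
    [-0.6,-0.6,0,-0.03,-0.08,-0.09,1],
    [-0.8,-0.8,0,-0.04,-0.11,-0.11,1],
    [-1,-1,0,-0.05,-0.13,-0.14,1]
  ],
  "force": 50
}}

```text
time_s: 1.32
tcp_pos: [0.3065, 0.2605, 0.4048]
eef_rot: [[-0.969, 0.115, 0.217], [0.124, 0.992, 0.029], [-0.212, 0.055, -0.976]]
force: [-0.0, 1.2, -0.1]
grip_width: 0.0855
grip_force: 0.0
```

```bash
cat > go.py <<'E'
from h import *
np.set_printoptions(precision=3,suppress=True)
import sys
R,o=bottleR(); T=tool(R[:,0],R[:,2]); s=ctrl.state()
print(s["time_s"],np.array(s["tcp_pos"]),np.array(s["joint_positions"]),np.array(s["force"]),s["grip_width"])
zb=float(sys.argv[1]); print(rel(o+R[:,2]*zb,T))
E
python3 go.py .381; python3 -c "
from h import *
print(rel([.37,.08,.42],np.array(ctrl.state()['eef_rot'])))"
```

```text
1.325 [0.306 0.26  0.405] [ 0.739 -0.375 -0.241  1.522 -0.124  0.848] [-0.018  1.208 -0.089] 0.08553739774051845
[-0.807 -2.885  0.207 -0.091 -0.273 -0.277]
[-0.436 -0.854 -0.032  0.     0.     0.   ]
```

Emit:
{"name": "play_rows", "arguments": {
  "targets": [
    [-0.1,-0.25,0,-0.01,-0.02,-0.02,1],
    [-0.2,-0.5,0,-0.01,-0.04,-0.04,1],
    [-0.28,-0.7,0,-0.02,-0.06,-0.06,1],
    [-0.34,-0.85,0,-0.02,-0.08,-0.08,1],
    [-0.4,-1,0,-0.03,-0.1,-0.1,1]
  ]
}}

```text
time_s: 1.95
tcp_pos: [0.3604, 0.0525, 0.4107]
eef_rot: [[-0.929, -0.048, 0.368], [-0.024, 0.997, 0.068], [-0.37, 0.054, -0.927]]
force: [-0.6, 0.1, -1.2]
grip_width: 0.0854
grip_force: 0.0
```

```bash
python3 go.py .381
```

```text
1.95 [0.36  0.052 0.411] [ 0.14  -0.587 -0.388  1.387  0.016  0.106] [-0.638  0.106 -1.16 ] 0.08535139227269792
[-0.083 -1.933  0.158 -0.062 -0.173 -0.177]
```

Emit:
{"name": "play_rows", "arguments": {
  "targets": [
    [-0.01,-0.22,0,-0.01,-0.02,-0.02,1],
    [-0.02,-0.45,0,-0.01,-0.04,-0.04,1],
    [-0.03,-0.65,0,-0.02,-0.06,-0.06,1],
    [-0.04,-0.85,0,-0.03,-0.08,-0.08,1],
    [-0.04,-1,0,-0.03,-0.1,-0.1,1]
  ]
}}

```text
time_s: 2.58
tcp_pos: [0.377, -0.1472, 0.4025]
eef_rot: [[-0.84, -0.207, 0.501], [-0.164, 0.978, 0.129], [-0.517, 0.026, -0.856]]
force: [-0.1, -0.3, -0.3]
grip_width: 0.0855
grip_force: 0.0
```

```bash
python3 go.py .381
```

```text
2.575 [ 0.377 -0.147  0.402] [-0.466 -0.522 -0.388  1.278  0.347 -0.591] [-0.096 -0.322 -0.258] 0.08553657319211203
[ 0.122 -0.931  0.107 -0.032 -0.074 -0.076]
```

Emit:
{"name": "play_rows", "arguments": {
  "targets": [
    [0.03,-0.23,0.02,-0.01,-0.02,-0.02,1],
    [0.06,-0.46,0.04,-0.02,-0.04,-0.04,1],
    [0.09,-0.7,0.07,-0.03,-0.06,-0.06,1],
    [0.122,-0.931,0.107,-0.032,-0.074,-0.076,1],
    [0.122,-0.931,0.107,-0.032,-0.074,-0.076,1]
  ]
}}

```text
time_s: 3.2
tcp_pos: [0.4059, -0.3313, 0.3643]
eef_rot: [[-0.748, -0.327, 0.577], [-0.256, 0.945, 0.203], [-0.612, 0.004, -0.791]]
force: [0.1, 0.5, 0.7]
grip_width: 0.0854
grip_force: 0.0
```

```bash
python3 go.py .281
```

```text
3.2 [ 0.406 -0.331  0.364] [-0.803 -0.173 -0.211  1.221  0.59  -1.039] [0.099 0.513 0.727] 0.08538619285661216
[-0.009  0.003  0.491  0.001 -0.002 -0.003]
```

Emit:
{"name": "play_rows", "arguments": {
  "targets": [
    [0,0,0.08,0,0,0,1],
    [0,0,0.16,0,0,0,1],
    [-0.01,0,0.24,0,0,0,1],
    [-0.01,0,0.3,0,0,0,1],
    [-0.01,0,0.3,0,0,0,1]
  ]
}}

```text
time_s: 3.82
tcp_pos: [0.4426, -0.3155, 0.3194]
eef_rot: [[-0.746, -0.33, 0.578], [-0.26, 0.944, 0.204], [-0.613, 0.002, -0.79]]
force: [1.0, 0.6, -0.7]
grip_width: 0.0859
grip_force: 0.0
```

```bash
cat > look.py <<'E'
from h import *
import sys
o=[]
for n,(a,b) in zip(("side","top"),eval(sys.argv[2])):
    im=snapshot(n); cv2.imwrite(f"raw_{n}.png",im); o.append(cv2.resize(im[b:b+200,a:a+160],None,fx=2.5,fy=2.5,interpolation=2))
cv2.imwrite(f"pics/{sys.argv[1]}.png",np.hstack(o))
E
python3 look.py g1 "[(300,180),(320,150)]"; python3 go.py .281
```

```text
3.925 [ 0.442 -0.316  0.321] [-0.731 -0.149 -0.279  1.083  0.567 -0.961] [-0.499 -0.347  0.575] 0.08552108575880764
[ 0.013 -0.008  0.197  0.    -0.001 -0.   ]
```

View pics/g1.png

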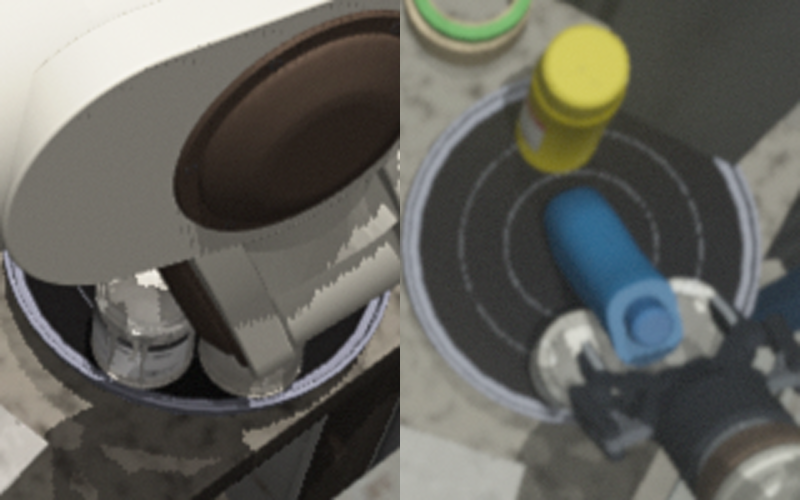

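The top view shows the open fingers straddling the cap and centred on it, with the tips near (595,370) and (720,310) in the crop. Nothing in the scene has moved.

Emit:
{"name": "play_rows", "arguments": {
  "targets": [
    [0.01,0,0.06,0,0,0,1],
    [0.01,0,0.12,0,0,0,1],
    [0.01,0,0.17,0,0,0,1],
    [0.01,0,0.19,0,0,0,1],
    [0.01,0,0.19,0,0,0,1]
  ]
}}

```text
time_s: 4.55
tcp_pos: [0.4628, -0.3089, 0.2888]
eef_rot: [[-0.746, -0.329, 0.578], [-0.26, 0.944, 0.203], [-0.613, 0.001, -0.79]]
force: [-0.0, -0.2, 0.1]
grip_width: 0.0858
grip_force: 0.0
```

```bash
python3 go.py .281
```

```text
4.55 [ 0.463 -0.309  0.289] [-0.694 -0.122 -0.318  0.995  0.554 -0.921] [-0.007 -0.248  0.111] 0.08575842875739496
[ 0.002 -0.008  0.005  0.001 -0.001 -0.001]
```

Emit:
{"name": "play_rows", "arguments": {
  "targets": [
    [0,0,0,0,0,0,0.85],
    [0,0,0,0,0,0,0.75],
    [0,0,0,0,0,0,0.68],
    [0,0,0,0,0,0,0.62],
    [0,0,0,0,0,0,0.57]
  ],
  "force": 40
}}

```text
time_s: 5.18
tcp_pos: [0.4627, -0.3091, 0.2893]
eef_rot: [[-0.746, -0.329, 0.579], [-0.259, 0.944, 0.202], [-0.613, 0.001, -0.79]]
force: [-0.8, -0.1, -0.2]
grip_width: 0.0489
grip_force: 9.4
```

Emit:
{"name": "play_rows", "arguments": {
  "targets": [
    [0,0,0,0,0,0,0.5],
    [0,0,0,0,0,0,0.3],
    [0,0,0,0,0,0,0.3],
    [0,0,0,0,0,0,0.3],
    [0,0,0,0,0,0,0.3]
  ],
  "force": 40
}}

```text
time_s: 5.8
tcp_pos: [0.4627, -0.3091, 0.2893]
eef_rot: [[-0.746, -0.329, 0.579], [-0.26, 0.944, 0.202], [-0.613, 0.001, -0.79]]
force: [-0.6, -0.5, 3.7]
grip_width: 0.0483
grip_force: 41.0
```

```bash
cat > lift.py <<'E'
from h import *
np.set_printoptions(precision=3,suppress=True)
s=ctrl.state(); p=np.array(s["tcp_pos"]);T=np.array(s["eef_rot"])
print(s["time_s"],p,s["grip_width"],s["grip_force"],np.array(s["force"]),np.array(s["moment"]))
print(rel(p+[-.015,-.005,.12],T),rel(p+[-.03,-.01,.18],T))
E
python3 lift.py
```

```text
5.8 [ 0.463 -0.309  0.289] 0.048258132209391444 40.99066559225321 [-0.574 -0.488  3.702] [-0.251  0.512 -0.045]
[-0.306  0.001 -0.522  0.     0.     0.   ] [-0.427  0.003 -0.808  0.     0.     0.   ]
```

Emit:
{"name": "play_rows", "arguments": {
  "targets": [
    [-0.04,0,-0.07,0,0,0,0.3],
    [-0.11,0,-0.18,0,0,0,0.3],
    [-0.18,0,-0.3,0,0,0,0.3],
    [-0.25,0,-0.42,0,0,0,0.3],
    [-0.31,0,-0.52,0,0,0,0.3]
  ]
}}

```text
time_s: 6.42
tcp_pos: [0.4484, -0.3139, 0.4111]
eef_rot: [[-0.746, -0.329, 0.579], [-0.26, 0.944, 0.202], [-0.613, 0.001, -0.79]]
force: [-0.4, -0.0, -2.2]
grip_width: 0.0483
grip_force: 41.6
```

```bash
python3 lift.py; python3 look.py g2 "[(300,130),(320,130)]"
```

```text
6.425 [ 0.448 -0.314  0.411] 0.0482988577324944 41.59024100750685 [-0.402 -0.043 -2.155] [-0.302  0.727  0.024]
[-0.305  0.001 -0.522  0.     0.     0.   ] [-0.427  0.003 -0.808  0.     0.     0.   ]
```

View pics/g2.png

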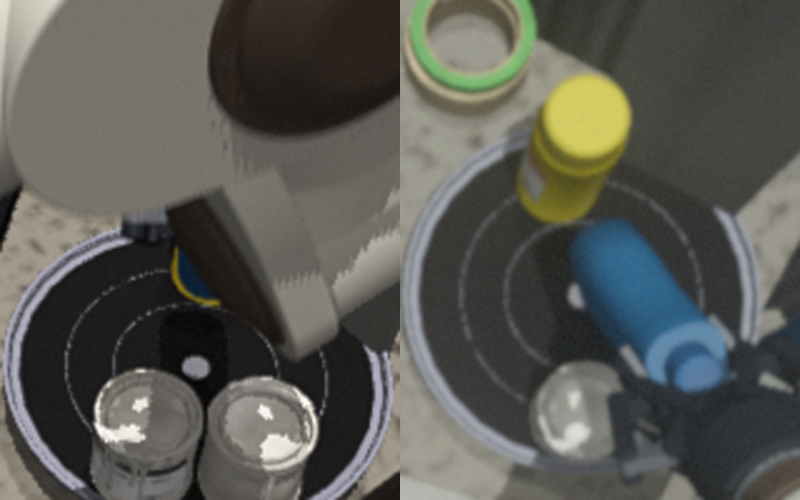

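The bottle is lifted clear and both tins and the yellow can are still standing in place (tins at crop (148,420) and (262,420), can at (580,150)). Next I'll carry it across while turning it upright.

```bash
cat > tray.py <<'E'
from h import *
np.set_printoptions(precision=3,suppress=True)
import sys
a=np.radians(8); y=np.array([-np.sin(a),np.cos(a),0]); z=np.array([0,0,-1.]); TF=np.stack([np.cross(y,z),y,z],1)
if __name__=="__main__":
    s=ctrl.state(); p=np.array(s["tcp_pos"]);T=np.array(s["eef_rot"])
    print(s["time_s"],p,np.array(s["joint_positions"]),s["grip_width"],np.array(s["force"]),np.array(s["moment"]))
    q=np.array(eval(sys.argv[1])); print("full",rel(q,TF))
    f=float(sys.argv[2]) if len(sys.argv)>2 else .5
    Rm=T@Ro.from_rotvec(Ro.from_matrix(T.T@TF).as_rotvec()*f).as_matrix(); print("part",rel(p+f*(q-p),Rm))
E
python3 tray.py "[.56,-.12,.45]"
```

```text
6.525 [ 0.449 -0.314  0.413] [-0.72  -0.139 -0.094  1.246  0.563 -0.948] 0.04812275282933425 [ 0.212 -0.084 -1.89 ] [-0.307  0.822 -0.026]
full [-0.782  0.733  0.371  0.04   0.42   0.121]
part [-0.391  0.366  0.186  0.02   0.21   0.06 ]
```

Emit:
{"name": "play_rows", "arguments": {
  "targets": [
    [-0.06,0.06,0.03,0,0.03,0.01,0.3],
    [-0.16,0.14,0.07,0.01,0.08,0.02,0.3],
    [-0.26,0.24,0.12,0.01,0.14,0.04,0.3],
    [-0.36,0.34,0.17,0.02,0.19,0.05,0.3],
    [-0.46,0.44,0.22,0.02,0.25,0.07,0.3]
  ]
}}

```text
time_s: 7.15
tcp_pos: [0.5141, -0.1971, 0.4305]
eef_rot: [[-0.943, -0.221, 0.248], [-0.208, 0.975, 0.078], [-0.259, 0.022, -0.966]]
force: [0.1, 0.6, -1.0]
grip_width: 0.0483
grip_force: 41.7
```

```bash
python3 tray.py "[.6,-.05,.43]"
```

```text
7.15 [ 0.514 -0.197  0.43 ] [-0.4   -0.027  0.097  1.492  0.169 -0.603] 0.04834180194470863 [ 0.07   0.643 -0.97 ] [-0.14   0.353 -0.028]
full [-0.557  0.622  0.166  0.021  0.166  0.051]
part [-0.279  0.311  0.083  0.01   0.083  0.025]
```

Emit:
{"name": "play_rows", "arguments": {
  "targets": [
    [-0.11,0.12,0.03,0,0.03,0.01,0.3],
    [-0.25,0.28,0.07,0.01,0.07,0.02,0.3],
    [-0.4,0.44,0.12,0.01,0.12,0.04,0.3],
    [-0.51,0.56,0.15,0.02,0.15,0.05,0.3],
    [-0.557,0.622,0.166,0.021,0.166,0.051,0.3]
  ]
}}

```text
time_s: 7.78
tcp_pos: [0.6006, -0.0494, 0.4295]
eef_rot: [[-0.99, -0.141, 0.001], [-0.141, 0.99, 0.001], [-0.001, 0.001, -1.0]]
force: [0.9, -0.8, -1.2]
grip_width: 0.0486
grip_force: 41.8
```

```bash
python3 tray.py "[.635,-.0035,.345]"
```

```text
7.775 [ 0.601 -0.049  0.429] [-0.082  0.229  0.385  1.726  0.001 -0.224] 0.048613011879259656 [ 0.945 -0.778 -1.163] [-0.013  0.098 -0.003]
full [-0.203  0.203  0.423  0.     0.001  0.001]
part [-0.101  0.101  0.211  0.     0.     0.001]
```

Emit:
{"name": "play_rows", "arguments": {
  "targets": [
    [-0.06,0.06,0.08,0,0,0,0.3],
    [-0.14,0.14,0.18,0,0,0,0.3],
    [-0.19,0.19,0.3,0,0,0,0.3],
    [-0.203,0.203,0.4,0,0,0,0.3],
    [-0.203,0.203,0.423,0,0,0,0.3]
  ]
}}

```text
time_s: 8.4
tcp_pos: [0.6344, -0.0049, 0.3436]
eef_rot: [[-0.99, -0.14, 0.001], [-0.14, 0.99, 0.001], [-0.001, 0.001, -1.0]]
force: [-0.9, 0.4, -1.9]
grip_width: 0.0484
grip_force: 41.7
```

```bash
cat > look2.py <<'E'
from fit import *
import sys
from tray import TF
s=ctrl.state(); p=np.array(s["tcp_pos"]); T=np.array(s["eef_rot"])
Rb=np.stack([T[:,1],np.cross(-T[:,2],T[:,1]),-T[:,2]],1); o=p-Rb[:,2]*.281
print(p,o,s["grip_width"])
parts[0]=np.vstack([box(.025,.036,0,.14,.024),box(.017,.028,.14,.152,.016)])
out=[]
for n,(a,b) in {"side":(190,100),"top":(190,120)}.items():
    im=snapshot(n); cv2.imwrite(f"raw_{n}.png",im)
    cs,_=cv2.findContours(render(n,Rb,o),0,2); cv2.drawContours(im,cs,-1,(0,0,255),1)
    out.append(cv2.resize(im[b:b+200,a:a+160],None,fx=2.5,fy=2.5,interpolation=0))
cv2.imwrite(f"pics/{sys.argv[1]}.png",np.hstack(out))
E
python3 look2.py h1
```

```text
[ 0.634 -0.005  0.344] [ 0.635 -0.005  0.063] 0.048376720779997114
```

View pics/h1.png

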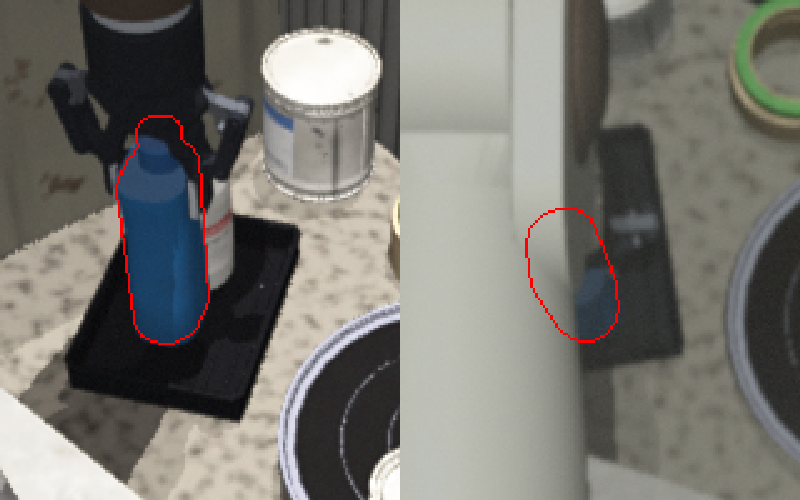

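The side view shows the bottle upright in the grip, and the predicted outline matches its left edge and foot to about a pixel. It hangs over the empty half of the tray, clear of the flask. I'll lower it now.

Emit:
{"name": "play_rows", "arguments": {
  "targets": [
    [0,0,0.04,0,0,0,0.3],
    [0,0,0.1,0,0,0,0.3],
    [0,0,0.16,0,0,0,0.3],
    [0,0,0.21,0,0,0,0.3],
    [0,0,0.23,0,0,0,0.3]
  ]
}}

```text
time_s: 9.12
tcp_pos: [0.6345, -0.0051, 0.2995]
eef_rot: [[-0.99, -0.14, 0.003], [-0.14, 0.99, 0.0], [-0.003, 0.0, -1.0]]
force: [-0.3, -1.2, -2.1]
grip_width: 0.0486
grip_force: 41.8
```

Emit:
{"name": "play_rows", "arguments": {
  "targets": [
    [0,0,0.01,0,0,0,0.3],
    [0,0,0.02,0,0,0,0.3],
    [0,0,0.03,0,0,0,0.3],
    [0,0,0.035,0,0,0,0.3],
    [0,0,0.035,0,0,0,0.3]
  ]
}}

```text
time_s: 9.75
tcp_pos: [0.6347, -0.0051, 0.2935]
eef_rot: [[-0.99, -0.14, 0.004], [-0.14, 0.99, 0.0], [-0.004, -0.0, -1.0]]
force: [-0.2, -0.1, -1.6]
grip_width: 0.0483
grip_force: 41.8
```

Not in contact yet: the foot should be about 8 mm above the floor.

Emit:
{"name": "play_rows", "arguments": {
  "targets": [
    [0,0,0.005,0,0,0,0.3],
    [0,0,0.01,0,0,0,0.3],
    [0,0,0.015,0,0,0,0.3],
    [0,0,0.02,0,0,0,0.3],
    [0,0,0.02,0,0,0,0.3]
  ]
}}

```text
time_s: 10.38
tcp_pos: [0.6348, -0.0051, 0.2912]
eef_rot: [[-0.99, -0.14, 0.006], [-0.14, 0.99, 0.001], [-0.006, -0.0, -1.0]]
force: [-1.7, -0.6, 7.6]
grip_width: 0.0481
grip_force: 42.5
```

Emit:
{"name": "play_rows", "arguments": {
  "targets": [
    [0,0,0.005,0,0,0,0.3],
    [0,0,0.01,0,0,0,0.3],
    [0,0,0.01,0,0,0,0.3],
    [0,0,0.01,0,0,0,0.3],
    [0,0,0.01,0,0,0,0.3]
  ]
}}

```text
time_s: 11.0
tcp_pos: [0.6351, -0.0051, 0.2909]
eef_rot: [[-0.99, -0.14, 0.009], [-0.14, 0.99, 0.001], [-0.009, -0.001, -1.0]]
force: [-1.1, -0.5, 15.8]
grip_width: 0.0482
grip_force: 42.5
```

Contact at 16 N, so I'll check the pose before releasing.

```bash
sed -i 's/\.281/.287/' look2.py; sed -i 's/"side":(190,100)/"side":(200,130)/' look2.py; python3 look2.py h2; python3 -c "
from h import *
im=cv2.imread('pics/h2.png'); cv2.imwrite('pics/h2.png',cv2.resize(cv2.imread('raw_side.png')[140:290,200:320],None,fx=4,fy=4,interpolation=2))
im2=cv2.resize(im[:,:400],None,fx=1.2,fy=1.2); a=cv2.imread('pics/h2.png')[:600,:320]; cv2.imwrite('pics/h2.png',np.hstack([im2,a[:600]]))if im2.shape[0]==a.shape[0] else None"
```

```text
[ 0.635 -0.005  0.291] [ 0.638 -0.005  0.004] 0.04822829768185285
```

View pics/h2.png

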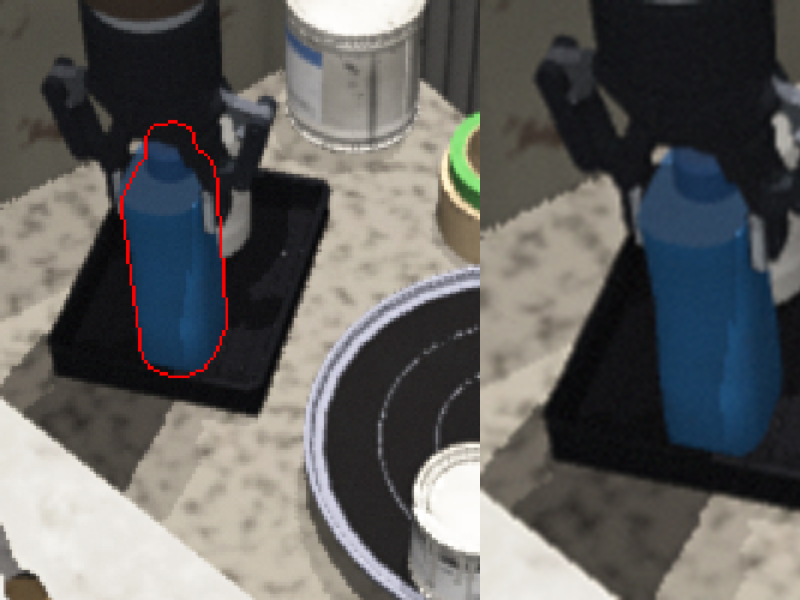

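```bash
python3 - <<'E'
from h import *
np.set_printoptions(precision=3,suppress=True)
R,o=bottleR()
for z in(.13,.14,.145,.15): print("init",z,proj("side",o+R@[0,.036,z])[0], proj("side",o+R@[0,.021,z])[0])
s=ctrl.state();p=np.array(s["tcp_pos"]);T=np.array(s["eef_rot"]);print(p,s["force"],s["moment"],np.array(s["effort"]))
Y=np.array([T[0,0],T[1,0],0]);print("Yb",Y)
for h in(.12,.13,.14,.15,.16,.17): print("now",h,proj("side",np.r_[p[:2],h]+.036*Y)[0],"capbase ctr",proj("side",np.r_[p[:2],h]-.008*Y)[0])
im=cv2.imread("raw_side.png"); i0=cv2.imread("pics/side0.png")
print("col258",[(v,tuple(int(c) for c in im[v,258])) for v in range(176,212,2)])
print("foot col",[(v,tuple(int(c) for c in im[v,260])) for v in range(244,262)])
print("init col387",[(v,tuple(int(c) for c in i0[v,387])) for v in range(266,294,2)])
# tray near-wall top inner edge & foot bottom
a=np.radians(8);tx=np.array([np.cos(a),np.sin(a),0]);ty=np.array([-np.sin(a),np.cos(a),0]);c=np.array([.678,.0025,0])
for y in(-.03,0,.03): print("wall top",proj("side",c-.095*tx+y*ty+[0,0,.03])[0],"inner floor",proj("side",c-.091*tx+y*ty+[0,0,.004])[0])
print("rim corners",proj("side",[c-.098*tx+.073*ty+[0,0,.03],c-.098*tx-.073*ty+[0,0,.03],c+.098*tx-.073*ty+[0,0,.03]]))
E
```

```text
init 0.13 [385.154 289.834] [385.703 280.242]
init 0.14 [385.802 290.206] [386.357 280.498]
init 0.145 [386.132 290.395] [386.691 280.628]
init 0.15 [386.466 290.587] [387.028 280.76 ]
[ 0.635 -0.005  0.291] [-1.313  1.161 16.12 ] [ 0.15   0.575 -0.07 ] [  0.127 -54.352  39.501  -0.885  -0.172  -0.048]
Yb [-0.99 -0.14  0.  ]
now 0.12 [249.94  215.741] capbase ctr [257.862 198.941]
now 0.13 [249.5   211.981] capbase ctr [257.495 195.154]
now 0.14 [249.053 208.16 ] capbase ctr [257.122 191.308]
now 0.15 [248.598 204.277] capbase ctr [256.744 187.402]
now 0.16 [248.137 200.331] capbase ctr [256.36  183.433]
now 0.17 [247.667 196.321] capbase ctr [255.969 179.402]
col258 [(176, (25, 24, 22)), (178, (36, 29, 26)), (180, (90, 59, 40)), (182, (97, 63, 36)), (184, (78, 47, 22)), (186, (81, 51, 27)), (188, (80, 49, 24)), (190, (84, 54, 31)), (192, (97, 71, 49)), (194, (95, 69, 46)), (196, (97, 71, 48)), (198, (97, 70, 48)), (200, (97, 70, 46)), (202, (92, 59, 21)), (204, (91, 58, 22)), (206, (90, 58, 23)), (208, (90, 58, 23)), (210, (90, 57, 22))]
foot col [(244, (88, 58, 24)), (245, (87, 56,
[... 224 characters left out ...]
17, 15, 15)), (257, (16, 14, 12)), (258, (15, 14, 13)), (259, (14, 11, 13)), (260, (16, 11, 13)), (261, (15, 11, 10))]
init col387 [(266, (223, 161, 109)), (268, (223, 160, 110)), (270, (169, 114, 75)), (272, (118, 82, 53)), (274, (117, 87, 59)), (276, (114, 84, 56)), (278, (157, 115, 76)), (280, (221, 167, 112)), (282, (220, 167, 114)), (284, (222, 169, 115)), (286, (233, 183, 125)), (288, (232, 179, 119)), (290, (134, 135, 137)), (292, (126, 133, 134))]
wall top [265.001 256.257] inner floor [266.418 262.921]
wall top [250.164 252.928] inner floor [251.89  259.633]
wall top [235.463 249.63 ] inner floor [237.492 256.374]
rim corners [[214.044 246.106]
 [286.046 262.29 ]
 [313.165 191.722]]
```

The shoulder edge (row 201), cap base (row 191) and the foot cut off by the near wall (row 253) all match an upright bottle standing on the tray floor. I'll ease the preload and then open slowly.

Emit:
{"name": "play_rows", "arguments": {
  "targets": [
    [0,0,-0.005,0,0,0,0.3],
    [0,0,-0.01,0,0,0,0.3],
    [0,0,-0.015,0,0,0,0.3],
    [0,0,-0.015,0,0,0,0.3],
    [0,0,-0.015,0,0,0,0.3]
  ],
  "force": 20
}}

```text
time_s: 11.72
tcp_pos: [0.6349, -0.0052, 0.291]
eef_rot: [[-0.99, -0.14, 0.005], [-0.14, 0.99, 0.0], [-0.005, -0.0, -1.0]]
force: [0.5, -0.5, 6.0]
grip_width: 0.0483
grip_force: 41.4
```

Emit:
{"name": "play_rows", "arguments": {
  "targets": [
    [0,0,0,0,0,0,0.58],
    [0,0,0,0,0,0,0.62],
    [0,0,0,0,0,0,0.68],
    [0,0,0,0,0,0,0.75],
    [0,0,0,0,0,0,0.85]
  ]
}}

```text
time_s: 12.35
tcp_pos: [0.6347, -0.0051, 0.2905]
eef_rot: [[-0.99, -0.14, 0.004], [-0.14, 0.99, 0.0], [-0.004, -0.0, -1.0]]
force: [-0.3, -0.1, -0.1]
grip_width: 0.0724
grip_force: 0.0
```

Emit:
{"name": "play_rows", "arguments": {
  "targets": [
    [0,0,0,0,0,0,1],
    [0,0,0,0,0,0,1],
    [0,0,-0.02,0,0,0,1],
    [0,0,-0.06,0,0,0,1],
    [0,0,-0.12,0,0,0,1]
  ]
}}

```text
time_s: 12.98
tcp_pos: [0.6346, -0.0051, 0.3153]
eef_rot: [[-0.99, -0.14, 0.004], [-0.14, 0.99, 0.0], [-0.004, -0.0, -1.0]]
force: [-0.2, -0.3, 0.1]
grip_width: 0.0852
grip_force: 0.0
```

Emit:
{"name": "play_rows", "arguments": {
  "targets": [
    [0,0,-0.1,0,0,0,1],
    [0,0,-0.22,0,0,0,1],
    [0,0,-0.35,0,0,0,1],
    [0,0,-0.5,0,0,0,1],
    [0,0,-0.6,0,0,0,1]
  ]
}}

```text
time_s: 13.6
tcp_pos: [0.6339, -0.0052, 0.4372]
eef_rot: [[-0.99, -0.14, 0.006], [-0.14, 0.99, 0.0], [-0.006, -0.0, -1.0]]
force: [0.3, -0.5, 0.8]
grip_width: 0.0853
grip_force: 0.0
```

Emit:
{"name": "play_rows", "arguments": {
  "targets": [
    [0.2,0,0,0,0,0,1],
    [0.45,0,0,0,0,0,1],
    [0.7,0,0,0,0,0,1],
    [0.9,0,0,0,0,0,1],
    [1,0,0,0,0,0,1]
  ]
}}

```text
time_s: 14.22
tcp_pos: [0.4341, -0.0333, 0.4354]
eef_rot: [[-0.99, -0.139, 0.006], [-0.139, 0.99, 0.0], [-0.006, -0.001, -1.0]]
force: [0.4, 0.6, 0.8]
grip_width: 0.0855
grip_force: 0.0
```

```bash
python3 - <<'E'
from h import *
np.set_printoptions(precision=3,suppress=True)
a=snapshot("side");b=snapshot("top")
cv2.imwrite("pics/end.png",np.hstack([cv2.resize(a[100:350,200:460],None,fx=1.5,fy=1.5),cv2.resize(b[120:370,200:460],None,fx=1.5,fy=1.5)]))
for l in("thinner_bottle","front_tin_a","yellow_can","white_flask"): print(l,[(round(d["score"],2),toworld("side",d["at"])) for d in nets.boxes_of("side",l)])
print(ctrl.state()["time_s"])
E
```

```text
thinner_bottle [(0.83, array([ 0.616, -0.015,  0.104]))]
front_tin_a [(0.87, array([ 0.525, -0.32 ,  0.108])), (0.84, array([ 0.504, -0.257,  0.104]))]
yellow_can [(0.67, array([ 0.681, -0.244,  0.17 ]))]
white_flask [(0.88, array([0.721, 0.006, 0.116]))]
14.525
```

View pics/end.png

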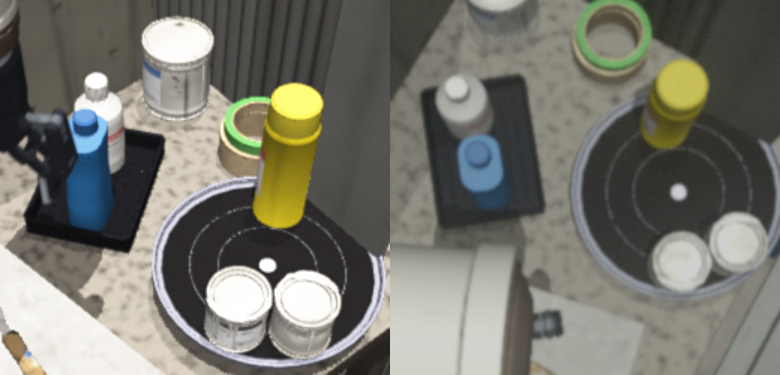

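The final pictures show the bottle standing upright in the tray beside the flask (side crop (88,170), top crop (480,170)). Both tins and the yellow can are standing where they were on the turntable, and the arm is clear of everything.

```bash
python3 -c "
from h import *
print(workorder.hand_in())"
```

```text
the job is handed in; nothing more can be done
None
```

The bottle is standing upright on the tray floor beside the flask, both tins and the yellow can are still standing on the turntable, and I handed the job in at about 14.5 s (limit 45 s).

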